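# Bar down tile stacks in their jigs

## Task

Set the loose long block of red tiles down in the empty blue jig, squarely between its two saddle blocks, and lay the matching retaining bar across each jig - blue-grip bar on the blue jig, yellow-grip bar on the yellow jig - grip up, with both ends resting fully down in the saddles. Set everything down gently rather than dropping it, keep the short block in its yellow jig, and leave the tile tower, glue bottle, tape roll and cutters where they are.

Things in the scene. Friction and masses are not known exactly. Their poses are not given: they have to be found in the camera images.
- jig_blue: Long blue stack jig, screwed to the bench: base plate 80 x 200 x 8 mm (x, y, z); at each y end a blue saddle block 46 x 32 mm, floor 46 mm above the bench. The saddles form one bar pocket 28 mm wide (x), 188 mm long (y), with 12 mm end walls and flared cheeks, top 60 mm above the bench. Gap between blocks 136 mm. Origin: centre of underside; y from saddle to saddle; half-turn symmetric.
- jig_yellow: Yellow short stack jig, screwed to the bench; as the blue one but base plate 80 x 150 x 8 mm, bar pocket 28 x 138 mm, gap between the saddle blocks 86 mm. The short tile block already stands in it. Origin: centre of the underside; y runs from one saddle to the other, z up.
- jig_blue_saddle (a point): Point midway between the blue jig's two saddles at saddle floor height (46 mm above the bench): where the blue bar's origin belongs. Axes as the jig.
- jig_yellow_saddle (a point): The same point of the yellow jig, 46 mm above the bench: where the yellow bar's origin belongs. Axes as the jig.
- jig_blue_nest (a point): Centre of the blue jig's nest, on top of its base plate (8 mm above the bench): where the long tile block's origin belongs. On both x sides low aluminium lips, 5 mm high, stand 29 mm from the centre (58 mm apart inside). Axes as the jig.
- jig_yellow_nest (a point): The same point of the yellow jig's nest, 8 mm above the bench, where the short tile block stands. Axes as the jig.
- bar_blue: Retaining bar with a blue grip: flat aluminium bar 22 x 180 x 12 mm (local x, y, z), with a blue grip block 22 x 40 x 16 mm on top of its middle (total height 28 mm) and a blue band near each end; about 150 g. Lies grip up on the bench. Origin: centre of the underside; y along the bar, z up. A half turn makes no difference.
- bar_yellow: Retaining bar with a yellow grip: the same but 22 x 130 x 12 mm, grip block 22 x 40 x 16 mm, yellow bands; about 110 g. Origin: centre of the underside; y along the bar, z up.
- pack_long: Loose long block of red-topped tiles, rigid, held by a white band round its middle: 50 x 110 x 34 mm (local x, y, z), about 200 g; lies on the bench. Origin: centre of the underside; y along its length, z up. In the nest its top lies 4 mm below the bar.
- pack_short: Short banded block of red-topped tiles, 50 x 64 x 34 mm (local x, y, z), about 120 g, standing loose in the yellow jig's nest, where it stays. Origin: centre of the underside.
- tile_tower: Bystander: upright tower of tiles, one rigid piece 45 x 45 x 100 mm, origin: centre of its underside. Do not shift it.
- glue_bottle: Bystander: white bottle with a red cap, 40 mm diameter, 130 mm tall, standing; origin: centre of its underside. Do not shift it.
- tape_roll: Bystander: green roll lying flat, 84 mm outer diameter, 24 mm high; origin: centre of its underside. Do not shift it.
- cutters: Bystander: flush cutters with red handles lying flat along their own x, about 165 x 60 x 12 mm; origin: bench level, at about the middle of their length. Do not shift them.
There are look-alikes about, which are no part of the job. What is shaped like the bar_blue but green or turquoise is not meant.

How it is judged:
By the outcome, as a careful person would: the job done as asked, in the order asked, and still so for the second after the job is handed in, with the robot touching nothing.
It also fails if it takes over 72 s, if anything falls off the work surface, if the arm or the gripper's body presses on something with over 40 N, if the wrist force passes 120 N, or if a joint passes its speed limit or range.

## Robot

A 7-joint arm with a two-finger parallel gripper is mounted at the origin on the work surface. World frame = base frame: x ahead of the robot, y to its left, z up, the work surface at z = 0. Lengths are in m, angles in rad, forces in N, time in s.
With the tool pointing down it reaches from about 0.4 to 0.85 m from the base axis. Payload 10.4 kg.
Tool frame: the origin (TCP) lies midway between the tips of the shut fingers; the grasp point (between the pads) lies 19 mm behind it; z points along the fingers, y is the direction in which the jaws open and shut (so a half turn about z gives the same grasp; the last joint's range is limited). The gripper opens to 87 mm and grips with 3 to 60 N. Pads are 19 mm wide; open, the fingers measure 117 mm over their backs; the gripper's body (75 mm by 190 mm) begins 51 mm behind the grasp point.
Start: joints at [1.142, 0.332, -0.065, 1.46, 0.022, 1.35, -0.088], TCP at [0.247, -0.574, 0.223] pointing down, gripper open.
Joint ranges: [-2.6, 2.6], [-0.5, 2.12], [-1.47, 1.34], [0.16, 2.42], [-1.27, 4.41], [0.06, 2.06], [-2.6, 2.6]. Speed limits (rad/s): [2.22, 2.22, 2.79, 2.79, 3.14, 3.14, 3.14].

## Interface

Orientations are given as a rotation vector (axis times angle).
In Python, from station import bot, cams gives the robot as it stands.
- The arm moves only by the tool drive_tool, never from a script. Its argument "steps" is a list that holds one entry, the list of rows, each a list of 4 numbers: the shift along the tool's x, y, z in m, then the turn about the tool's z in degrees. A call has 1 to 10 rows; each row is the pose to reach, as a shift and turn from the pose commanded when the call began, along the tool's axes at that moment; what a row does not reach only later rows make up. A row lasts 1/12 s, in which the tool goes at most 41.7 mm and 7.16 degrees, less where a joint would pass 70% of its speed; a pose out of reach is approached as far as the arm can. A call with a gripper value outside its range is refused whole. "jaw" is the opening in per cent of the stroke, from 0 (shut) to 100 (fully open), set as the call begins (left out, the last holds). The fingers move at their own pace and stop on an object; the grip force is fixed at half the most. Time passes only in rows, so rows that repeat a pose let the fingers close. It gives the time, the measured TCP pose, the force and the opening at its end, in the units of the state.
- bot.observe(): the state, without advancing time (a new reading comes with each control period).
- cams.camera(name): name is "scene" or "top" or "wrist"; returns the picture (384x512x3 uint8, red, green, blue); there is no depth.
- cams.camera_params(name): a dict with "camera_matrix" (3x3 intrinsics, pixels), "R" (3x3) and "t" (3): a world point X has camera coordinates R X + t; the wrist camera has in their place "mount" (4x4, takes a point from camera to tool coordinates, whose origin is the TCP and whose axes are the flange's). Camera axes: x right, y down, z forward; pixel columns grow to the right and rows downward; lengths in m; the calibration is good to about 2 mm. A picture is of the moment at which its call begins: read the wrist's pose just before it. camera_params takes no time and is no camera call.
- bot.sign_off(): hands the job in, once; it reports no verdict.
The state is a dict: "t": time; "joint_pos": joint angles; "joint_velocities": joint speeds; "joint_efforts": joint torques, N m; "tool_pos": TCP position; "orientation": TCP orientation; "wrist_force": force on the tool from outside, world axes, zero at the start; "ft_torque": the same for the moment, N m; "grip_width": finger opening in m.
Only numpy, scipy, OpenCV 4.12 (cv2) and the standard library are available. Lean on these libraries where they do the work, as an engineer would, in place of code of your own. Each camera call takes 0.05 s, during which the arm holds its last target. There are 200 camera calls.

## Working session

There is one attempt and no reset: what is moved stays moved. The work goes in short steps, Python scripts to look and compute and a tool call to move; the robot and the scene stay as the last step left them, time stands still between calls to the robot, and variables do not carry over. Pictures are saved under pics/ and viewed, about 8 in all and at most 12, crops included, and the job is handed in when it is done.

Besides the shell and the picture viewer there is one more tool, called after ">>>" in YAML: its name, and indented under it one key for each argument. drive_tool: Moves the arm, as the interface text tells. Its arguments: {"type":"object","properties":{"steps":{"type":"array"},"jaw":{"type":"number"}},"required":["steps"]}

```bash
mkdir -p pics; ls; python3 - <<'E'
from station import bot,cams
import cv2,numpy as np
s=bot.observe();print({k:np.round(v,3).tolist() for k,v in s.items()})
for n in("scene","top","wrist"):
    im=cams.camera(n);cv2.imwrite(f"pics/{n}0.png",im[:,:,::-1])
    p=cams.camera_params(n);print(n,{k:np.round(v,4).tolist() for k,v in p.items()})
a=cv2.imread("pics/top0.png");cv2.imwrite("pics/top0b.png",cv2.resize(a,(800,600),interpolation=cv2.INTER_CUBIC))
a=cv2.imread("pics/scene0.png");cv2.imwrite("pics/scene0b.png",cv2.resize(a,(800,600),interpolation=cv2.INTER_CUBIC))
E
```

```text
pics
{'t': 0.0, 'joint_pos': [1.142, 0.333, -0.065, 1.461, 0.022, 1.35, -0.089], 'joint_velocities': [-0.001, 0.002, 0.001, 0.0, -0.001, -0.001, -0.0], 'joint_efforts': [0.001, -62.325, 0.025, -38.99, -0.061, 0.04, 0.0], 'tool_pos': [0.247, -0.574, 0.222], 'orientation': [-3.076, -0.633, 0.001], 'wrist_force': [0.039, -1.17, 0.342], 'ft_torque': [0.011, 0.008, -0.02], 'grip_width': 0.087}
scene {'camera_matrix': [[361.6375, 0.0, 254.3788], [0.0, 361.6375, 192.7474], [0.0, 0.0, 1.0]], 'R': [[-0.2195, 0.9754, -0.0225], [0.6117, 0.1196, -0.782], [-0.76, -0.1854, -0.6229]], 't': [-0.0319, -0.2828, 1.8496]}
top {'camera_matrix': [[358.8772, 0.0, 253.4257], [0.0, 358.8772, 192.6517], [0.0, 0.0, 1.0]], 'R': [[0.0165, -0.9997, -0.0169], [-0.9966, -0.015, -0.0812], [0.081, 0.0182, -0.9966]], 't': [0.1458, 0.5356, 1.0982]}
wrist {'camera_matrix': [[277.4031, 0.0, 254.7438], [0.0, 277.4031, 191.0809], [0.0, 0.0, 1.0]], 'mount': [[0.0007, -0.9694, -0.2456, 0.0669], [1.0, 0.0004, 0.0014, -0.0005], [-0.0013, -0.2456, 0.9694, -0.1611], [0.0, 0.0, 0.0, 1.0]]}
```

View pics/top0b.png

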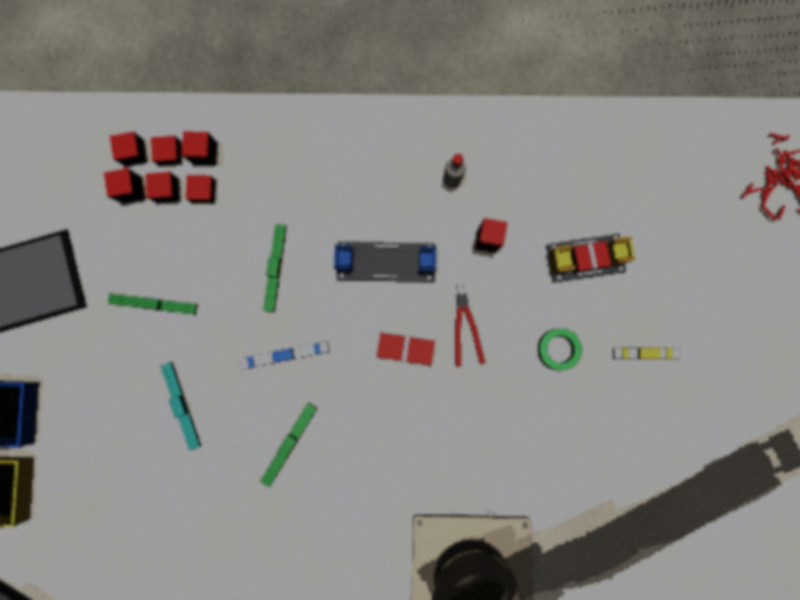

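View pics/scene0b.png

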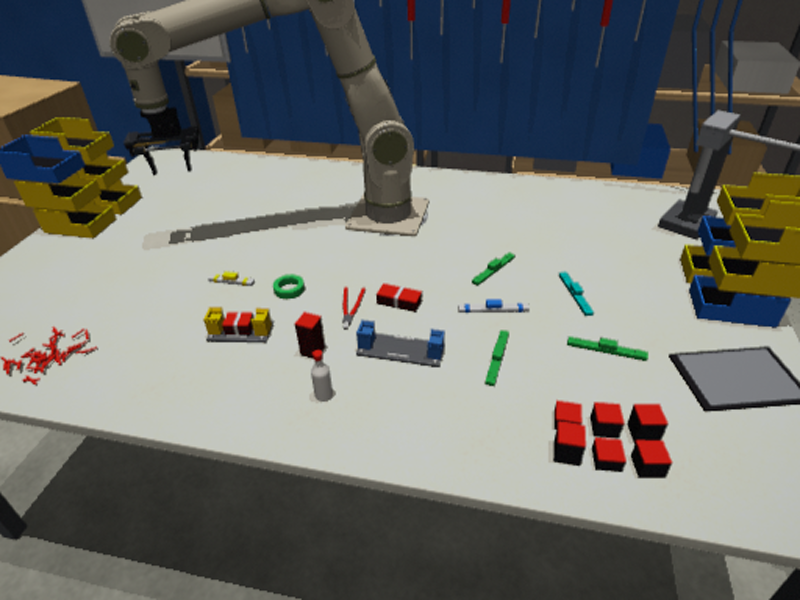

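In the 800x600 top view, these could be taken for the blue bar:
- green bars at (275,268), (152,303) and (288,445)
- the turquoise bar at (180,406)
- the aluminium bar with a blue grip and bands at (284,355)

I choose (284,355). The other targets are:
- yellow bar at (647,353)
- long block at (405,349), lying flat with a white band; the red cubes at the top left and the tower at (492,234) are not it
- blue jig at (386,261)
- yellow jig at (590,257)

Next I measure all of these from both views.

```bash
cat > h.py <<'E'
import numpy as np,cv2
from scipy.spatial.transform import Rotation as Ro
from station import bot,cams
def proj(n,X):
    p=cams.camera_params(n);K=np.array(p["camera_matrix"]);c=np.array(X)@np.array(p["R"]).T+np.array(p["t"]);q=c@K.T;return q[...,:2]/q[...,2:]
def wristpose(s):
    M=np.eye(4);M[:3,:3]=Ro.from_rotvec(s["orientation"]).as_matrix();M[:3,3]=s["tool_pos"]
    return M@np.array(cams.camera_params("wrist")["mount"])
def rays(n,uv,s=None):
    p=cams.camera_params(n);K=np.array(p["camera_matrix"])
    if n=="wrist":
        C=wristpose(s);R=C[:3,:3];o=C[:3,3]
    else: R=np.array(p["R"]).T;o=-R@np.array(p["t"])
    uv=np.atleast_2d(uv).astype(float);d=np.c_[uv,np.ones(len(uv))]@np.linalg.inv(K).T@R.T
    return o,d
def atz(n,uv,z,s=None):
    o,d=rays(n,uv,s);return o+d*((z-o[2])/d[:,2])[:,None]
def tri(a,b):
    A=np.zeros((3,3));v=np.zeros(3)
    for o,d in(a,b):
        d=d[0]/np.linalg.norm(d[0]);P=np.eye(3)-np.outer(d,d);A+=P;v+=P@o
    return np.linalg.solve(A,v)
def mask(im,col):
    h=cv2.cvtColor(im,cv2.COLOR_RGB2HSV);H,S,V=[h[...,i].astype(int) for i in range(3)]
    c={"red":(H<8)|(H>172),"blue":(H>100)&(H<125),"yellow":(H>20)&(H<36)}[col]
    return (c&(S>110)&(V>60)).astype(np.uint8)
def blobs(im,col,box=None,amin=12):
    m=mask(im,col)
    if box: k=np.zeros_like(m);x0,y0,x1,y1=box;k[y0:y1,x0:x1]=1;m*=k
    n,l,st,c=cv2.connectedComponentsWithStats(m)
    return [(c[i],st[i,4],l==i) for i in range(1,n) if st[i,4]>=amin]
def go(x,y,z,yaw=None,s=None):
    """shift & turn to reach world TCP x,y,z with jaw axis heading yaw(deg, mod 180)"""
    s=s or bot.observe();R=Ro.from_rotvec(s["orientation"]).as_matrix()
    d=R.T@(np.array([x,y,z])-s["tool_pos"]);t=0
    if yaw is not None:
        cur=np.degrees(np.arctan2(R[1,1],R[0,1]));t=-((yaw-cur+90)%180-90)
    print("go mm",np.round(d*1000,1),"turn",np.round(t,2),"q7",round(s["joint_pos"][6],2))
E
python3 - <<'E'
from h import *
for n,f in(("top",1.5625),("scene",1.5625)):
    im=cv2.cvtColor(cv2.imread(f"pics/{n}0.png"),cv2.COLOR_BGR2RGB)
    for col in("red","blue","yellow"):
        for c,a,m in blobs(im,col):
            P=atz(n,c,0.03)[0]
            if 0.3<P[0]<0.9 and abs(P[1])<.7:
                r=cv2.minAreaRect(np.argwhere(m)[:,::-1].astype(np.float32));print(n,col,np.round(c*f),a,np.round(P,3))
E
```

```text
top red [194. 144.] 264 [0.849 0.573 0.03 ]
top red [163. 148.] 246 [0.839 0.635 0.03 ]
top red [779. 137.] 26 [ 0.875 -0.61   0.03 ]
top red [780. 179.] 475 [ 0.789 -0.609  0.03 ]
top red [457. 159.] 34 [0.823 0.035 0.03 ]
top red [158. 185.] 272 [0.763 0.643 0.03 ]
top red [198. 187.] 248 [0.759 0.56  0.03 ]
top red [492. 231.] 237 [ 0.675 -0.036  0.03 ]
top red [602. 254.] 156 [ 0.633 -0.254  0.03 ]
top red [582. 257.] 148 [ 0.626 -0.215  0.03 ]
top red [466. 334.] 218 [0.469 0.014 0.03 ]
top red [390. 346.] 232 [0.444 0.164 0.03 ]
top red [420. 351.] 239 [0.435 0.105 0.03 ]
top blue [342. 257.] 148 [0.62  0.263 0.03 ]
top blue [427. 258.] 152 [0.62  0.094 0.03 ]
top blue [282. 355.] 70 [0.423 0.378 0.03 ]
top blue [250. 362.] 16 [0.408 0.441 0.03 ]
top yellow [622. 249.] 146 [ 0.643 -0.295  0.03 ]
top yellow [563. 258.] 141 [ 0.623 -0.176  0.03 ]
top yellow [625. 352.] 18 [ 0.439 -0.296  0.03 ]
top yellow [649. 352.] 77 [ 0.439 -0.342  0.03 ]
top yellow [669. 353.] 17 [ 0.44  -0.381  0.03 ]
scene red [387. 291.] 94 [0.435 0.104 0.03 ]
scene red [345. 301.] 41 [0.497 0.006 0.03 ]

[... 355 characters left out ...]
39 [ 0.699 -0.     0.03 ]
scene red [ 10. 364.] 59 [ 0.87  -0.683  0.03 ]
scene red [570. 424.] 475 [0.79  0.563 0.03 ]
scene red [608. 413.] 222 [0.746 0.639 0.03 ]
scene red [609. 450.] 265 [0.838 0.635 0.03 ]
scene blue [493. 303.] 50 [0.435 0.379 0.03 ]
scene blue [467. 308.] 13 [0.467 0.317 0.03 ]
scene blue [520. 307.] 16 [0.437 0.446 0.03 ]
scene blue [364. 334.] 152 [0.612 0.09  0.03 ]
scene blue [435. 344.] 152 [0.613 0.261 0.03 ]
scene yellow [229. 275.] 44 [ 0.449 -0.339  0.03 ]
scene yellow [215. 278.] 12 [ 0.47  -0.371  0.03 ]
scene yellow [244. 281.] 14 [ 0.469 -0.286  0.03 ]
scene yellow [213. 320.] 171 [ 0.635 -0.292  0.03 ]
scene yellow [261. 322.] 173 [ 0.618 -0.173  0.03 ]
```

```bash
python3 -c "
from h import *
go(.50,-.27,.22,0)"
```

```text
go mm [ 352.8 -179.3    2.2] turn -66.75 q7 -0.09
```

>>> drive_tool:
  steps:
    - [[0.353, -0.179, 0.002, -67], [0.353, -0.179, 0.002, -67], [0.353, -0.179, 0.002, -67], [0.353, -0.179, 0.002, -67], [0.353, -0.179, 0.002, -67], [0.353, -0.179, 0.002, -67], [0.353, -0.179, 0.002, -67], [0.353, -0.179, 0.002, -67], [0.353, -0.179, 0.002, -67], [0.353, -0.179, 0.002, -67]]
  jaw: 100

```text
t: 0.98
tool_pos: [0.5034, -0.265, 0.2206]
orientation: [-2.202, -2.24, -0.003]
wrist_force: [-0.3, 1.2, 0.3]
grip_width: 0.087
```

```bash
cat > snap.py <<'E'
import sys,pickle
from h import *
n=sys.argv[1];s=bot.observe();im=cams.camera("wrist")
cv2.imwrite(f"pics/{n}.png",im[:,:,::-1]);pickle.dump(s,open(f"pics/{n}.pkl","wb"))
print(np.round(s["tool_pos"],4),np.round(s["joint_pos"],2))
if len(sys.argv)>2: go(*map(float,sys.argv[2:]))
E
python3 snap.py wy 0.5 0.15 0.22 0
```

```text
[ 0.5034 -0.265   0.2206] [ 0.78  0.24 -0.44  1.6   0.1   1.33  0.34]
go mm [412.8   3.2   1.7] turn 1.13 q7 0.34
```

View pics/wy.png

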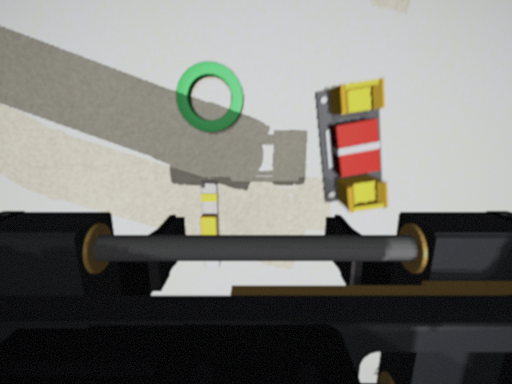

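The wrist view shows the yellow jig clear of the fingers, saddles at (361,98) and (365,193), and the short block at (358,148). The yellow bar is half hidden by the gripper at (209,220). The camera looks ahead of the gripper, towards world +y, so I stop short of the blue jig.

>>> drive_tool:
  steps:
    - [[0.325, 0.017, 0.002, 1], [0.325, 0.017, 0.002, 1], [0.325, 0.017, 0.002, 1], [0.325, 0.017, 0.002, 1], [0.325, 0.017, 0.002, 1], [0.325, 0.017, 0.002, 1], [0.325, 0.017, 0.002, 1], [0.325, 0.017, 0.002, 1], [0.325, 0.017, 0.002, 1], [0.325, 0.017, 0.002, 1]]

```text
t: 1.87
tool_pos: [0.5158, 0.0563, 0.2185]
orientation: [-2.233, -2.21, 0.0]
wrist_force: [-0.0, -1.5, -0.1]
grip_width: 0.0869
```

```bash
python3 snap.py wb1 0.5 0.15 0.22 0
```

```text
[0.5158 0.0563 0.2185] [ 0.42  0.16 -0.68  1.72  0.1   1.31 -0.28]
go mm [ 95.5 -17.2  -1.7] turn -0.76 q7 -0.28
```

View pics/wb1.png

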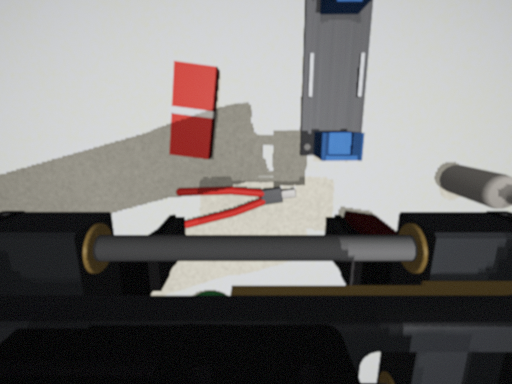

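Pack at (194,110), lips of the blue jig at (311,75) and (361,75), near saddle at (339,145), far saddle cut off. I take a second view 90 mm further on.

>>> drive_tool:
  steps:
    - [[0.05, 0, -0.02, 0], [0.1, 0, -0.04, 0], [0.1, 0, -0.04, 0], [0.1, 0, -0.04, 0], [0.1, 0, -0.04, 0]]

```text
t: 2.33
tool_pos: [0.5177, 0.1542, 0.2587]
orientation: [2.236, 2.206, 0.0]
wrist_force: [-0.6, -1.0, -0.1]
grip_width: 0.0875
```

```bash
python3 snap.py wb2; python3 - <<'E'
from h import *
import pickle
def load(n): return cv2.cvtColor(cv2.imread(f"pics/{n}.png"),cv2.COLOR_BGR2RGB),pickle.load(open(f"pics/{n}.pkl","rb"))
for n in("wy","wb1","wb2"):
    im,s=load(n)
    for col in("red","blue","yellow"):
        for c,a,m in blobs(im,col,(0,0,512,215),60):
            r=cv2.minAreaRect(np.argwhere(m)[:,::-1].astype(np.float32))
            print(n,col,np.round(c,1),a,"rect",np.round(r[0],1),np.round(r[1],1),round(r[2],1))
E
python3 -c "
import cv2
a=cv2.imread('pics/wb2.png')[:215]
cv2.imwrite('pics/wb2c.png',cv2.resize(a,None,fx=1.5,fy=1.5,interpolation=2))"
```

```text
[0.5177 0.1542 0.2587] [ 0.28  0.2  -0.75  1.6   0.14  1.4  -0.49]
wy red [356.2 132.1] 1000 rect [356.2 131.9] [23.3 45.2] 79.7
wy red [358.7 163.7] 891 rect [359.  163.9] [21.9 42.9] 80.0
wy yellow [357.5  97.1] 1432 rect [357.3  97.3] [28.7 54.1] 81.4
wy yellow [362.2 192.6] 1370 rect [362.1 192.5] [32.7 48. ] 82.6
wy yellow [209. 197.] 103 rect [209. 197.] [ 6. 14.] 90.0
wb1 red [194.5  85.8] 1847 rect [194.3  86. ] [45.1 43.3] 7.9
wb1 red [190.7 136.1] 1632 rect [190.5 136.2] [41.4 40.4] 6.3
wb1 red [228.  196.6] 908 rect [220.5 200. ] [28. 87.] 90.0
wb1 blue [349.5   1. ] 82 rect [349.5   1. ] [ 2. 27.] 90.0
wb1 blue [340.6 145.3] 1144 rect [341. 145.] [28. 42.] 90.0
wb2 red [203.1 162.5] 1283 rect [203.  162.6] [36.3 36.1] 7.1
wb2 red [199.9 200.8] 933 rect [200.5 200.7] [34.5 28.3] 2.9
wb2 blue [180.3   4.4] 170 rect [180.    5.5] [11. 18.] 90.0
wb2 blue [194.5  51.4] 115 rect [194.6  51.5] [ 7.5 15. ] 76.0
wb2 blue [333.2  87. ] 1069 rect [333.5  87. ] [28. 39.] 90.0
wb2 blue [326.1 207.5] 484 rect [326. 207.] [14. 34.] 90.0
```

View pics/wb2c.png

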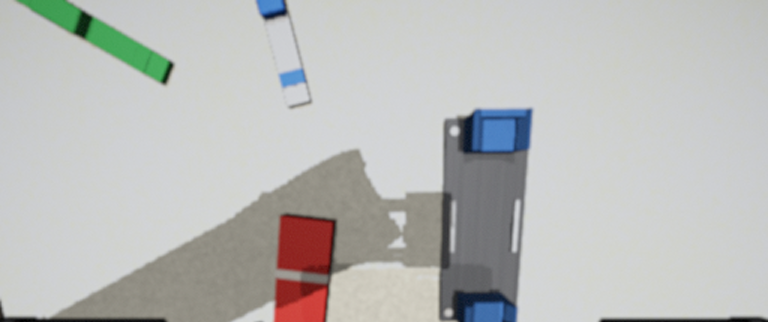

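```bash
python3 - <<'E'
from h import *
import pickle
def load(n): return cv2.cvtColor(cv2.imread(f"pics/{n}.png"),cv2.COLOR_BGR2RGB),pickle.load(open(f"pics/{n}.pkl","rb"))
i1,s1=load("wb1");i2,s2=load("wb2");iy,sy=load("wy")
def sub(im,p):
    g=cv2.cvtColor(im,cv2.COLOR_RGB2GRAY);return cv2.cornerSubPix(g,np.float32(p).reshape(-1,1,2),(4,4),(-1,-1),(3,50,.01)).reshape(-1,2)
def up(im,box,f,n):
    x0,y0,x1,y1=box;cv2.imwrite(f"pics/{n}.png",cv2.resize(im[y0:y1,x0:x1,::-1],None,fx=f,fy=f,interpolation=2))
# pack quad in wb1
m=mask(i1,"red");m[170:]=0;m[:,240:]=0
V=i1[...,0];print("red V levels",np.percentile(V[m>0],[2,10,30,50,80]))
pts=np.argwhere((m>0)&(V>95))[:,::-1].astype(np.float32)
hull=cv2.convexHull(pts);q=cv2.approxPolyDP(hull,6,True).reshape(-1,2);print("quad",q.tolist())
for z in(.030,.034): 
    W=atz("wrist",q,z,s1)[:,:2];print(z,np.round(W,4).tolist(),[round(float(np.linalg.norm(W[i]-W[i-1])),4) for i in range(len(W))],"mean",W.mean(0).round(4))
c1=sub(i1,[(175,62),(217,67)]);c2=sub(i2,[(188,143),(223,147)]);print(c1,c2)
for a,b in zip(c1,c2):print("tri pack corner",tri(rays("wrist",a,s1),rays("wrist",b,s2)).round(4))
a=cv2.vconcat([cv2.resize(i1[55:165,160:380],(770,385),interpolation=2)[...,::-1],])
b=cv2.resize(iy[70:215,310:400][...,::-1],None,fx=2.6,fy=2.6,interpolation=2)
c=cv2.resize(i2[60:215,280:370][...,::-1],None,fx=2.6,fy=2.6,interpolation=2)
h=max(b.shape[0],c.shape[0]);f=lambda x:cv2.copyMakeBorder(x,0,h-x.shape[0],0,4,0)
cv2.imwrite("pics/jigs.png",cv2.hconcat([f(b),f(c)]));print(b.shape,c.shape)
E
```

```text
red V levels [102.56 148.   150.   208.   210.  ]
quad [[216.0, 68.0], [208.0, 158.0], [170.0, 153.0], [175.0, 62.0]]
0.03 [[0.4718, 0.1834], [0.4571, 0.0782], [0.4097, 0.085], [0.4245, 0.1903]] [0.0479, 0.1062, 0.0479, 0.1064] mean [0.4408 0.1342]
0.034 [[0.4724, 0.1827], [0.4578, 0.0788], [0.4109, 0.0854], [0.4255, 0.1896]] [0.0473, 0.105, 0.0473, 0.1052] mean [0.4416 0.1341]
[[174.11781   60.859863]
 [216.81084   66.9348  ]] [[186.48308 142.98204]
 [223.64455 145.93901]]
tri pack corner [0.4229 0.1921 0.0272]
tri pack corner [0.4727 0.1866 0.0187]
(377, 234, 3) (403, 234, 3)
```

View pics/jigs.png

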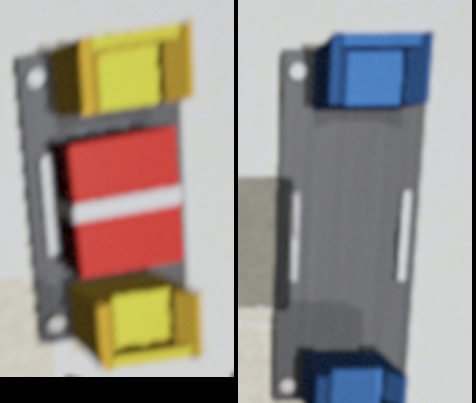

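Crop: left is the yellow jig with the short block seated, pocket floors at about (128,77) and (142,317). Right is the blue jig, empty, far pocket floor at (372,78), lips at x=294 and x=404. I take a settled, centred look at both jigs and fit them there. First the blue jig, which also brings me near the pack.

```bash
python3 - <<'E'
from h import *
import pickle
s2=pickle.load(open("pics/wb2.pkl","rb"))
f=lambda P:[(280+(u-238)/2.6,60+v/2.6) for u,v in P]
W=atz("wrist",f([(345,50),(404,50),(401,107),(343,107)]),.046,s2);print("floor",W.round(4),W.mean(0).round(4))
W=atz("wrist",f([(294,237),(404,235)]),.013,s2);print("lips",W.round(4),W.mean(0).round(4))
go(.61,.06,.22,0)
E
```

```text
floor [[0.6032 0.2708 0.046 ]
 [0.6319 0.2704 0.046 ]
 [0.6321 0.244  0.046 ]
 [0.6035 0.2444 0.046 ]] [0.6177 0.2574 0.046 ]
lips [[0.5866 0.1771 0.013 ]
 [0.6483 0.1774 0.013 ]] [0.6175 0.1773 0.013 ]
go mm [-91.3  93.7  38.2] turn -0.88 q7 -0.49
```

Blue jig: the far pocket gives a centre of (0.618,0.176) and the lips give (0.6175,0.177), with yaw about 0. They agree. Now the pack.

```bash
python3 - <<'E'
from h import *
go(.441,.134,.08,-8)
import pickle
s=pickle.load(open("pics/wb1.pkl","rb"))
im=cv2.imread("pics/wb1.png")[:,:,::-1]
h=cv2.cvtColor(np.ascontiguousarray(im),cv2.COLOR_RGB2HSV)
m=(mask(np.ascontiguousarray(im),"blue")>0);m[:100]=0
v=h[...,2];print(np.percentile(v[m],[10,30,50,70,90]))
m2=(m&(v>np.percentile(v[m],62))).astype(np.uint8)
n,l,st,c=cv2.connectedComponentsWithStats(m2);print(st,c.round(1))
E
```

```text
go mm [-19.8 -76.4 178.2] turn 7.12 q7 -0.49
[122. 144. 168. 197. 200.]
[[     0      0    512    384 196174]
 [   329    134     21     19    374]
 [   327    157     19      3     54]
 [   347    159      1      1      1]
 [   351    158      5      1      5]] [[255.3 191.6]
 [339.3 142.9]
 [335.5 158. ]
 [347.  159. ]
 [353.  158. ]]
```

>>> drive_tool:
  steps:
    - [[-0.02, -0.076, 0.04, 7.1], [-0.02, -0.076, 0.08, 7.1], [-0.02, -0.076, 0.12, 7.1], [-0.02, -0.076, 0.15, 7.1], [-0.02, -0.076, 0.175, 7.1], [-0.02, -0.076, 0.178, 7.1], [-0.02, -0.076, 0.178, 7.1], [-0.02, -0.076, 0.178, 7.1]]
  jaw: 100

```text
t: 3.05
tool_pos: [0.4423, 0.135, 0.0822]
orientation: [2.37, 2.062, 0.002]
wrist_force: [0.7, -0.1, 0.5]
grip_width: 0.0873
```

```bash
python3 - <<'E'
from h import *
import pickle
s=pickle.load(open("pics/wb1.pkl","rb"))
print("near floor",atz("wrist",[(339.3,142.9)],.046,s).round(4))
go(.441,.134,.013,-8)
E
```

```text
near floor [[0.6168 0.0968 0.046 ]]
go mm [-1.3 -1.3 69.2] turn 0.04 q7 -0.65
```

>>> drive_tool:
  steps:
    - [[-0.001, -0.001, 0.025, 0], [-0.001, -0.001, 0.045, 0], [-0.001, -0.001, 0.06, 0], [-0.001, -0.001, 0.069, 0], [-0.001, -0.001, 0.069, 0], [-0.001, -0.001, 0.069, 0]]

```text
t: 3.55
tool_pos: [0.4412, 0.1349, 0.0129]
orientation: [2.368, 2.063, 0.002]
wrist_force: [-0.4, -0.0, -0.2]
grip_width: 0.0867
```

>>> drive_tool:
  steps:
    - [[0, 0, 0, 0], [0, 0, 0, 0], [0, 0, 0, 0], [0, 0, 0, 0], [0, 0, 0, 0], [0, 0, 0, 0]]
  jaw: 40

```text
t: 4.05
tool_pos: [0.44, 0.1347, 0.0117]
orientation: [2.368, 2.064, 0.0]
wrist_force: [0.7, 0.5, -0.4]
grip_width: 0.0548
```

>>> drive_tool:
  steps:
    - [[0, 0, 0, 0], [0, 0, 0, 0], [0, 0, 0, 0], [0, 0, 0, 0]]
  jaw: 30

```text
t: 4.38
tool_pos: [0.44, 0.1347, 0.0116]
orientation: [2.368, 2.064, -0.0]
wrist_force: [-0.9, -1.1, 3.0]
grip_width: 0.0492
```

>>> drive_tool:
  steps:
    - [[0, 0, -0.01, 0], [0, 0, -0.03, 0], [0, 0, -0.06, 0], [0, 0, -0.09, 0], [0, 0, -0.12, 0], [0, 0, -0.12, 0]]

```text
t: 4.88
tool_pos: [0.4425, 0.1361, 0.1372]
orientation: [2.365, 2.062, 0.01]
wrist_force: [1.7, 0.7, -1.3]
grip_width: 0.05
```

```bash
python3 -c "
from h import *
im=cams.camera('top');cv2.imwrite('pics/top1.png',im[:,:,::-1])
go(.6172,.177,.12,-.3)"
```

```text
go mm [ 65.2 168.2  15.6] turn -7.55 q7 -0.59
```

>>> drive_tool:
  steps:
    - [[0.012, 0.03, 0, -1.5], [0.025, 0.065, 0, -3], [0.04, 0.1, 0.005, -5], [0.052, 0.135, 0.01, -6.5], [0.062, 0.16, 0.015, -7.5], [0.065, 0.168, 0.016, -7.5], [0.065, 0.168, 0.016, -7.5], [0.065, 0.168, 0.016, -7.5], [0.065, 0.168, 0.016, -7.5]]

```text
t: 5.68
tool_pos: [0.614, 0.1763, 0.1154]
orientation: [-2.227, -2.215, 0.002]
wrist_force: [-0.1, -0.8, -1.5]
grip_width: 0.0498
```

```bash
python3 -c "
from h import *
go(.6172,.177,.05,-.3)
import cv2
for n in('top','scene'):
  im=cams.camera(n)[:,:,::-1];cv2.imwrite('pics/%s2.png'%n,im)
a=cv2.imread('pics/top2.png')[120:260,180:330];b=cv2.imread('pics/scene2.png')[150:250,190:330]
a=cv2.resize(a,(450,420),interpolation=2);b=cv2.resize(b,(350,250),interpolation=2)
cv2.imwrite('pics/c2.png',cv2.hconcat([a,cv2.copyMakeBorder(b,0,170,0,0,0)]))"
```

```text
go mm [ 0.8  3.3 65.4] turn -0.02 q7 -0.59
```

View pics/c2.png

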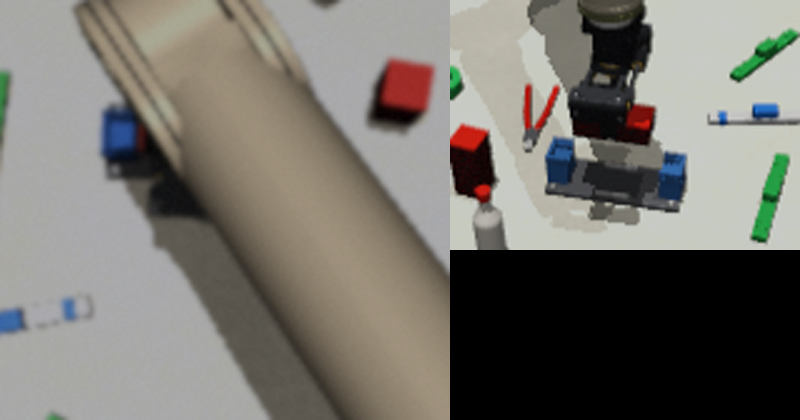

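The scene crop (right) shows the pack held level and square over the blue nest, between the saddles at (560,160) and (672,175). I lower it.

>>> drive_tool:
  steps:
    - [[0.001, 0.003, 0.02, 0], [0.001, 0.003, 0.04, 0], [0.001, 0.003, 0.058, 0], [0.001, 0.003, 0.07, 0], [0.001, 0.003, 0.075, 0], [0.001, 0.003, 0.075, 0], [0.001, 0.003, 0.075, 0]]

```text
t: 6.37
tool_pos: [0.6185, 0.1773, 0.0415]
orientation: [2.228, 2.214, 0.001]
wrist_force: [0.2, -0.4, -0.6]
grip_width: 0.0496
```

```bash
python3 -c "
from h import *
go(.6172,.177,.0205,-.3)"
```

```text
go mm [-0.3 -1.3 20.9] turn -0.05 q7 -0.63
```

>>> drive_tool:
  steps:
    - [[0, -0.001, 0.006, 0], [0, -0.001, 0.011, 0], [0, -0.001, 0.015, 0], [0, -0.001, 0.018, 0], [0, -0.001, 0.02, 0], [0, -0.001, 0.02, 0], [0, -0.001, 0.02, 0]]

```text
t: 6.95
tool_pos: [0.6172, 0.1772, 0.0205]
orientation: [-2.228, -2.215, 0.0]
wrist_force: [1.0, 0.4, -1.7]
grip_width: 0.0503
```

>>> drive_tool:
  steps:
    - [[0, 0, 0.0003, 0], [0, 0, 0.0006, 0], [0, 0, 0.0009, 0], [0, 0, 0.0009, 0]]

```text
t: 7.28
tool_pos: [0.6173, 0.1772, 0.0197]
orientation: [2.228, 2.214, 0.0]
wrist_force: [-0.0, 0.2, -1.3]
grip_width: 0.0499
```

>>> drive_tool:
  steps:
    - [[0, 0, 0.0004, 0], [0, 0, 0.0008, 0], [0, 0, 0.001, 0], [0, 0, 0.001, 0]]

```text
t: 7.62
tool_pos: [0.6173, 0.1772, 0.0197]
orientation: [2.228, 2.214, -0.0]
wrist_force: [-3.7, -1.9, 8.7]
grip_width: 0.0498
```

Contact made. I release and rise.

>>> drive_tool:
  steps:
    - [[0, 0, -0.001, 0], [0, 0, -0.001, 0], [0, 0, -0.001, 0], [0, 0, -0.001, 0], [0, 0, -0.001, 0]]
  jaw: 85

```text
t: 8.03
tool_pos: [0.6172, 0.1772, 0.0195]
orientation: [-2.228, -2.215, 0.0]
wrist_force: [0.2, 0.5, -0.5]
grip_width: 0.0713
```

>>> drive_tool:
  steps:
    - [[0, 0, -0.015, 0], [0, 0, -0.04, 0], [0, 0, -0.08, 0], [0, 0, -0.12, 0], [0, 0, -0.16, 0], [0, 0, -0.18, 0], [0, 0, -0.18, 0]]

```text
t: 8.62
tool_pos: [0.6192, 0.1786, 0.2069]
orientation: [2.225, 2.212, 0.013]
wrist_force: [0.6, 0.8, -0.6]
grip_width: 0.0736
```

```bash
python3 -c "
from h import *
go(.51,.21,.17,12)
im=cv2.cvtColor(cv2.imread('pics/top0.png'),cv2.COLOR_BGR2RGB)
for c,a,m in blobs(im,'blue',(140,210,230,240),5): print(c,a,atz('top',c,.02).round(3))"
```

```text
go mm [  30.6 -109.7   36. ] turn -12.34 q7 -0.56
[202.45454545 222.72727273] 11 [[0.437 0.312 0.02 ]]
[180.5 227. ] 70 [[0.423 0.38  0.02 ]]
[160.  231.5] 16 [[0.408 0.444 0.02 ]]
```

```bash
python3 -c "
from h import *
go(.45,.262,.17,12)"
```

```text
go mm [  82.3 -170.    35.6] turn -12.34 q7 -0.56
```

>>> drive_tool:
  steps:
    - [[0.02, -0.035, 0.01, -3], [0.04, -0.075, 0.02, -6], [0.06, -0.115, 0.03, -9], [0.075, -0.15, 0.036, -12.3], [0.082, -0.17, 0.036, -12.3], [0.082, -0.17, 0.036, -12.3], [0.082, -0.17, 0.036, -12.3], [0.082, -0.17, 0.036, -12.3]]
  jaw: 60

```text
t: 9.28
tool_pos: [0.4484, 0.2597, 0.164]
orientation: [1.978, 2.439, 0.0]
wrist_force: [-0.0, -0.8, -0.2]
grip_width: 0.0526
```

```bash
python3 snap.py bb; python3 - <<'E'
from h import *
import pickle
s=pickle.load(open("pics/bb.pkl","rb"));im=cv2.cvtColor(cv2.imread("pics/bb.png"),cv2.COLOR_BGR2RGB)
for c,a,m in blobs(im,"blue",(0,0,512,215),20):
    r=cv2.minAreaRect(np.argwhere(m)[:,::-1].astype(np.float32));print(c.round(1),a,r,[atz("wrist",c,z,s)[0].round(4).tolist() for z in(.012,.028)])
cv2.imwrite("pics/bbc.png",cv2.resize(im[:215,100:420,::-1],None,fx=2.2,fy=2.2,interpolation=2))
E
```

```text
[0.4484 0.2597 0.164 ] [ 0.16  0.24 -0.87  1.78  0.2   1.21 -0.56]
[255.2  63.3] 856 ((255.0, 63.5), (41.0, 20.0), 90.0) [[0.4234, 0.382, 0.012], [0.4239, 0.3792, 0.028]]
[255.3 132.6] 176 ((255.5, 132.5), (9.0, 17.0), 90.0) [[0.4381, 0.3129, 0.012], [0.438, 0.3135, 0.028]]
[414.9 208. ] 398 ((418.24444580078125, 206.85496520996094), (48.196449279785156, 12.509001731872559), 3.012787342071533) [[0.6412, 0.2664, 0.012], [0.6306, 0.2694, 0.028]]
```

View pics/bbc.png

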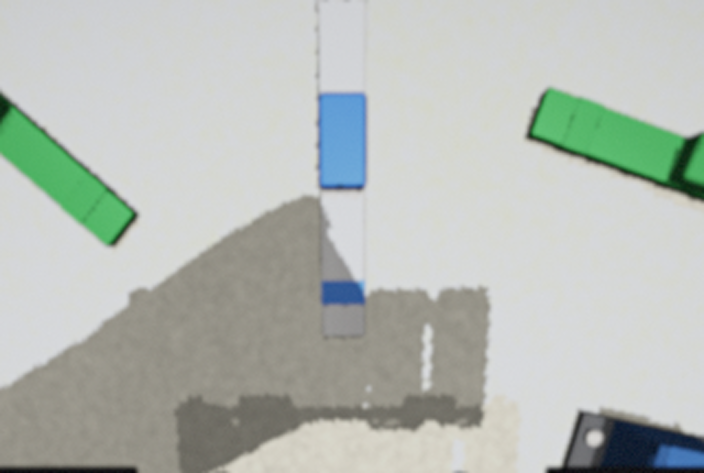

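The crop confirms the choice: blue grip at (343,140), aluminium bar, blue band at (343,292), near end at row 336, aligned with the tool. The green bars lie to either side. I compute the centre from the grip edges and from the bar end.

```bash
python3 - <<'E'
from h import *
import pickle
s=pickle.load(open("pics/bb.pkl","rb"))
f=lambda u,v:(100+u/2.2,v/2.2)
R=Ro.from_rotvec(s["orientation"]).as_matrix();print("jaw heading",np.degrees(np.arctan2(R[1,1],R[0,1])))
g=atz("wrist",[f(342.5,93.5),f(342.5,186.5)],.028,s);e=atz("wrist",[f(343.5,336)],.012,s)[0]
print("grip edges",g.round(4),g.mean(0),np.linalg.norm(g[0]-g[1]));ax=(g[0]-g[1]);ax[2]=0;ax/=np.linalg.norm(ax)
print("from end",e+ax*.09,e)
d=(g.mean(0)-e)[:2];print("bar yaw",np.degrees(np.arctan2(d[1],d[0]))-90)
# height: top cam centroid of grip vs wrist centroid
o=tri(rays("top",(180.5,227.)),rays("wrist",f(342.5,140),s));print("tri grip top",o.round(4))
go(.4240,.3795,.08,12)
E
```

```text
jaw heading 11.907063866884128
grip edges [[0.4205 0.3975 0.028 ]
 [0.4285 0.3597 0.028 ]] [0.42448773 0.37864574 0.028     ] 0.038641052279975115
from end [0.42492365 0.37940977 0.012     ] [0.44362808 0.29137487 0.012     ]
bar yaw 12.37031419302366
tri grip top [ 0.4228  0.3847 -0.0027]
go mm [122.5   0.4  83.9] turn -0.14 q7 -0.56
```

>>> drive_tool:
  steps:
    - [[0.035, 0, 0.02, -0.3], [0.07, 0, 0.04, -0.4], [0.1, 0, 0.065, -0.4], [0.122, 0, 0.084, -0.4], [0.122, 0, 0.084, -0.4], [0.122, 0, 0.084, -0.4]]

```text
t: 9.83
tool_pos: [0.422, 0.38, 0.0782]
orientation: [-1.967, -2.447, 0.004]
wrist_force: [0.4, -0.8, -0.0]
grip_width: 0.052
```

```bash
python3 -c "
from h import *
go(.4245,.379,.008,12.3)"
```

```text
go mm [-1.5  2.4 70.2] turn 0.11 q7 -0.88
```

>>> drive_tool:
  steps:
    - [[-0.001, 0.002, 0.025, 0], [-0.001, 0.002, 0.045, 0], [-0.001, 0.002, 0.06, 0], [-0.001, 0.002, 0.07, 0], [-0.001, 0.002, 0.07, 0], [-0.001, 0.002, 0.07, 0]]

```text
t: 10.33
tool_pos: [0.4251, 0.3788, 0.01]
orientation: [1.97, 2.447, 0.0]
wrist_force: [0.3, 0.7, 0.1]
grip_width: 0.0519
```

>>> drive_tool:
  steps:
    - [[0, 0, 0, 0], [0, 0, 0, 0], [0, 0, 0, 0], [0, 0, 0, 0], [0, 0, 0, 0], [0, 0, 0, 0], [0, 0, 0, 0], [0, 0, 0, 0]]
  jaw: 5

```text
t: 11.0
tool_pos: [0.4247, 0.3791, 0.0098]
orientation: [1.969, 2.447, 0.0]
wrist_force: [-1.3, -1.3, 3.5]
grip_width: 0.0218
```

>>> drive_tool:
  steps:
    - [[0, 0, -0.01, 0], [0, 0, -0.03, 0], [0, 0, -0.06, 0], [0, 0, -0.095, 0], [0, 0, -0.12, 0], [0, 0, -0.12, 0], [0, 0, -0.12, 0]]

```text
t: 11.58
tool_pos: [0.4252, 0.3795, 0.1312]
orientation: [1.969, 2.447, 0.004]
wrist_force: [-0.2, -0.5, -2.4]
grip_width: 0.0218
```

```bash
python3 - <<'E'
from h import *
go(.6172,.177,.13,-.3)
for n in('top','scene'):
  im=cams.camera(n);cv2.imwrite(f'pics/{n}3.png',im[:,:,::-1])
  for col in('red','blue'):
    for c,a,m in blobs(im,col,amin=10):
      P=atz(n,c,.042)[0]
      if .5<P[0]<.7 and .0<P[1]<.35: print(n,col,c.round(1),a,P.round(4))
a=cv2.imread('pics/top3.png')[130:260,150:310];b=cv2.imread('pics/scene3.png')[150:250,200:350]
a=cv2.resize(a,(400,325),interpolation=2);b=cv2.resize(b,(390,260),interpolation=2)
cv2.imwrite('pics/c3.png',cv2.hconcat([a,cv2.copyMakeBorder(b,0,65,0,0,0)]))
E
```

```text
go mm [-238.9  144.3    1.5] turn 12.65 q7 -0.84
top red [236.4 165.2] 264 [0.616 0.208 0.042]
top red [256.5 166. ] 269 [0.6144 0.1458 0.042 ]
top blue [219.3 164.2] 155 [0.6186 0.2611 0.042 ]
top blue [273.1 165.1] 153 [0.618  0.0947 0.042 ]
scene red [220.5 192.4] 41 [0.5117 0.0114 0.042 ]
scene red [228.5 193. ] 50 [0.5089 0.0432 0.042 ]
scene red [247.5 214.9] 133 [0.62   0.1473 0.042 ]
scene red [263.6 217.2] 138 [0.6205 0.2076 0.042 ]
scene blue [233.1 213.9] 152 [0.6248 0.0941 0.042 ]
scene blue [278.3 220.2] 151 [0.6256 0.2626 0.042 ]
```

View pics/c3.png

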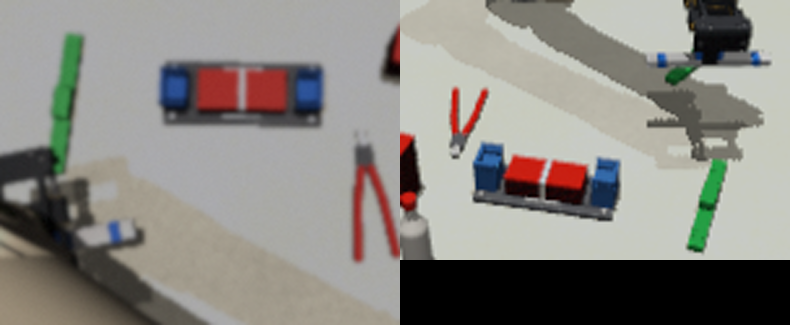

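The pack sits square between the lips, centre at y 0.177 against 0.178 for the saddles. The blue bar is held level. I move it over the jig.

>>> drive_tool:
  steps:
    - [[-0.025, 0.015, 0, 1.5], [-0.055, 0.033, 0, 3], [-0.09, 0.054, 0, 5], [-0.125, 0.075, 0, 7], [-0.16, 0.096, 0, 9], [-0.195, 0.117, 0, 11], [-0.222, 0.134, 0, 12.5], [-0.239, 0.144, 0, 12.6], [-0.239, 0.144, 0, 12.6], [-0.239, 0.144, 0, 12.6]]

```text
t: 12.52
tool_pos: [0.6162, 0.1749, 0.1276]
orientation: [-2.227, -2.213, 0.004]
wrist_force: [-0.6, 1.0, -1.5]
grip_width: 0.0217
```

>>> drive_tool:
  steps:
    - [[0, 0, 0.02, 0], [0, 0, 0.04, 0], [0, 0, 0.05, 0], [0, 0, 0.05, 0], [0, 0, 0.05, 0]]

```text
t: 12.93
tool_pos: [0.6156, 0.1771, 0.0793]
orientation: [-2.224, -2.217, 0.002]
wrist_force: [1.0, 0.6, -0.8]
grip_width: 0.0219
```

```bash
python3 - <<'E'
from h import *
go(.6173,.1775,.058,-.3)
im=cams.camera('scene')[:,:,::-1];cv2.imwrite('pics/scene4.png',im)
w=cams.camera('wrist')[:,:,::-1];cv2.imwrite('pics/wr4.png',w)
b=cv2.resize(im[150:250,200:330],(390,300),interpolation=2)
cv2.imwrite('pics/c4.png',cv2.hconcat([b,cv2.resize(w[60:384],(400,300))[:,:]]))
E
```

```text
go mm [ 0.4  1.8 21.3] turn 0.13 q7 -0.61
```

View pics/c4.png

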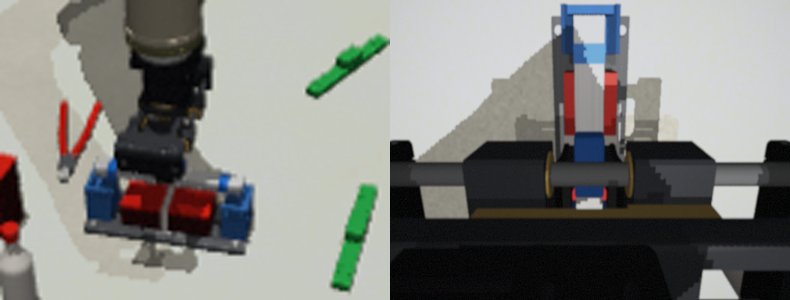

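The wrist view (right) shows the bar centred across the far saddle. I read the far end of the bar numerically.

```bash
python3 - <<'E'
from h import *
im=cv2.cvtColor(cv2.imread('pics/wr4.png'),cv2.COLOR_BGR2RGB)
x=int(512*(592-390)/400);print(x)
print("col",[(r,im[r,x].tolist()) for r in range(58,90)])
r=72;print("row80",[(u,im[80,u].tolist()) for u in range(215,305,2)])
E
```

```text
258
col [(58, [212, 214, 216]), (59, [212, 214, 215]), (60, [213, 215, 216]), (61, [212, 214, 216]), (62, [213, 215, 216]), (63, [210, 212, 216]), (64, [185, 192, 210]), (65, [131, 155, 202]), (66, [81, 132, 199]), (67, [79, 134, 200]), (68, [78, 134, 200]), (69, [78, 133, 199]), (70, [81, 136, 201]), (71, [79, 135, 201]), (72, [81, 136, 202]), (73, [76, 132, 197]), (74, [66, 114, 177]), (75, [90, 106, 142]), (76, [151, 151, 153]), (77, [195, 195, 195]), (78, [211, 212, 214]), (79, [214, 216, 219]), (80, [214, 216, 218]), (81, [214, 216, 219]), (82, [214, 216, 219]), (83, [214, 216, 219]), (84, [214, 215, 218]), (85, [214, 215, 219]), (86, [213, 215, 218]), (87, [214, 216, 218]), (88, [214, 215, 219]), (89, [214, 216, 219])]
row80 [(215, [121, 121, 125]), (217, [114, 118, 129]), (219, [70, 104, 155]), (221, [58, 101, 159]), (223, [54, 92, 146]), (225, [50, 84, 133]), (227, [46, 81, 132]), (229, [48, 82, 133]), (231, [44, 80, 130]), (233, [61, 83, 124]), (235, [191, 191, 192]), (237, [214, 216, 218]), (239, [213, 215, 219]), (241, [213, 215, 218]), (243, [213, 215, 219]), (245, [213, 216, 219]), (247, [213, 216, 218]), (249, [214, 215, 219]), (251, [215, 216, 219]), (253, [213, 215, 218]), (255, [214, 215, 218]), (257, [214, 215, 219]), (259, [214, 216, 219]), (261, [213, 215, 219]), (263, [213, 215, 219]), (265, [214, 216, 219]), (267, [214, 216, 219]), (269, [213, 215, 218]), (271, [214, 216, 219]), (273, [212, 213, 215]), (275, [157, 168, 196]), (277, [59, 98, 156]), (279, [48, 82, 132]), (281, [43, 76, 123]), (283, [45, 79, 124]), (285, [42, 75, 124]), (287, [47, 77, 124]), (289, [49, 84, 135]), (291, [60, 105, 161]), (293, [60, 104, 163]), (295, [109, 118, 143]), (297, [124, 124, 127]), (299, [125, 127, 130]), (301, [125, 124, 127]), (303, [123, 124, 128])]
```

```bash
python3 - <<'E'
from h import *
s=bot.observe()
z=s["tool_pos"][2]-.0098+.012
b=atz("wrist",[(234.5,80),(275.3,80),(255,76)],z,s);w=atz("wrist",[(218,80),(295.3,80),(256,64.6)],.06,s)
print(z,"bar",b.round(4),"lat",b[:2].mean(0).round(4),"\nsaddle",w.round(4),w[:2].mean(0).round(4))
print("bar centre",b[2,1]-.09,"jig centre",w[2,1]-.106, "tool",s["tool_pos"].round(4) if hasattr(s["tool_pos"],'round') else s["tool_pos"])
go(.6173,.1775,.058,-.3)
E
```

```text
0.08293239498521117 bar [[0.6061 0.2655 0.0829]
 [0.628  0.2655 0.0829]
 [0.6171 0.2675 0.0829]] lat [0.617  0.2655 0.0829] 
saddle [[0.5945 0.2686 0.06  ]
 [0.6419 0.2685 0.06  ]
 [0.6178 0.2773 0.06  ]] [0.6182 0.2685 0.06  ]
bar centre 0.1775046339911168 jig centre 0.17128692916831423 tool [0.6167 0.1772 0.0807]
go mm [ 0.3  0.6 22.7] turn 0.09 q7 -0.61
```

The saddle's outer end is 100 mm from the jig centre (68 + 32), so the jig centre is y 0.1773. The bar centre is y 0.1775. Laterally the bar is at 0.617 and the saddle at 0.618, so I shift +1 mm.

>>> drive_tool:
  steps:
    - [[0, 0.001, 0.006, 0.1], [0, 0.001, 0.012, 0.1], [0, 0.001, 0.016, 0.1], [0, 0.001, 0.019, 0.1], [0, 0.001, 0.021, 0.1], [0, 0.001, 0.0225, 0.1], [0, 0.001, 0.0225, 0.1], [0, 0.001, 0.0225, 0.1]]

```text
t: 13.7
tool_pos: [0.6175, 0.1764, 0.0572]
orientation: [2.228, 2.215, 0.0]
wrist_force: [-0.5, -0.0, -1.4]
grip_width: 0.0214
```

>>> drive_tool:
  steps:
    - [[0, 0, 0.0005, 0], [0, 0, 0.001, 0], [0, 0, 0.0014, 0], [0, 0, 0.0014, 0]]

```text
t: 14.03
tool_pos: [0.6175, 0.1764, 0.0559]
orientation: [2.228, 2.214, 0.0]
wrist_force: [-0.5, 0.3, -0.2]
grip_width: 0.0217
```

>>> drive_tool:
  steps:
    - [[0, 0, 0.0003, 0], [0, 0, 0.0007, 0], [0, 0, 0.001, 0], [0, 0, 0.001, 0]]

```text
t: 14.37
tool_pos: [0.6176, 0.1764, 0.0559]
orientation: [2.228, 2.214, 0.0]
wrist_force: [-4.1, -3.0, 10.2]
grip_width: 0.022
```

Both ends are down: contact at TCP 0.0559, against 0.0558 expected. I release to 50% and rise.

>>> drive_tool:
  steps:
    - [[0, 0, -0.001, 0], [0, 0, -0.001, 0], [0, 0, -0.001, 0], [0, 0, -0.001, 0], [0, 0, -0.001, 0]]
  jaw: 55

```text
t: 14.78
tool_pos: [0.6174, 0.1763, 0.0556]
orientation: [-2.228, -2.215, 0.0]
wrist_force: [-0.1, 0.3, 0.2]
grip_width: 0.0448
```

>>> drive_tool:
  steps:
    - [[0, 0, -0.015, 0], [0, 0, -0.04, 0], [0, 0, -0.08, 0], [0, 0, -0.12, 0], [0, 0, -0.14, 0], [0, 0, -0.14, 0]]

```text
t: 15.28
tool_pos: [0.6195, 0.1778, 0.203]
orientation: [2.225, 2.212, 0.013]
wrist_force: [0.2, 0.4, 0.5]
grip_width: 0.0479
```

```bash
python3 -c "
from h import *
im=cams.camera('top')
for col in ('blue','yellow','red'):
  for c,a,m in blobs(im,col,amin=8): 
    P=atz('top',c,.02)[0]
    if .3<P[0]<.7 and -.45<P[1]<.35: print(col,c.round(1),a,P.round(3))
go(.52,-.2,.21,0);go(.44,-.46,.17,0)"
```

```text
blue [216.9 162.5] 55 [0.627 0.271 0.02 ]
blue [224.2 165.1] 21 [0.619 0.248 0.02 ]
yellow [398.2 159.6] 150 [ 0.644 -0.298  0.02 ]
yellow [360.1 165.2] 144 [ 0.625 -0.179  0.02 ]
yellow [399.9 225.6] 17 [ 0.438 -0.3    0.02 ]
yellow [415.1 225.5] 77 [ 0.439 -0.346  0.02 ]
yellow [427.9 225.8] 16 [ 0.439 -0.385  0.02 ]
red [315.  148.2] 238 [ 0.677 -0.038  0.02 ]
red [385.2 162.4] 155 [ 0.635 -0.257  0.02 ]
red [372.5 164.7] 151 [ 0.627 -0.218  0.02 ]
go mm [-377.8  -96.3  -11.2] turn -0.34 q7 -0.57
go mm [-638.3 -175.    28. ] turn -0.34 q7 -0.57
```

>>> drive_tool:
  steps:
    - [[-0.04, -0.01, 0, 0], [-0.08, -0.02, 0, 0], [-0.12, -0.03, 0, 0], [-0.16, -0.042, 0, 0], [-0.2, -0.054, 0, 0], [-0.24, -0.066, 0, 0], [-0.28, -0.078, 0, 0], [-0.32, -0.09, 0, 0], [-0.36, -0.1, 0, 0], [-0.39, -0.108, 0, 0]]

```text
t: 16.17
tool_pos: [0.5049, -0.2167, 0.1953]
orientation: [-2.231, -2.211, 0.002]
wrist_force: [0.1, -0.5, -1.6]
grip_width: 0.0473
```

```bash
python3 -c "
from h import *
go(.44,-.46,.17,0)"
```

```text
go mm [-243.8  -62.6   25.6] turn -0.52 q7 0.21
```

>>> drive_tool:
  steps:
    - [[-0.04, -0.01, 0.005, 0], [-0.08, -0.02, 0.01, 0], [-0.12, -0.03, 0.015, 0], [-0.16, -0.042, 0.02, -0.5], [-0.2, -0.054, 0.025, -0.5], [-0.23, -0.06, 0.025, -0.5], [-0.24, -0.063, 0.025, -0.5], [-0.24, -0.063, 0.025, -0.5], [-0.24, -0.063, 0.025, -0.5], [-0.24, -0.063, 0.025, -0.5]]

```text
t: 17.0
tool_pos: [0.4436, -0.4505, 0.1707]
orientation: [-2.215, -2.227, -0.002]
wrist_force: [1.0, -0.5, -0.2]
grip_width: 0.048
```

```bash
python3 snap.py yb; python3 - <<'E'
from h import *
import pickle
s=pickle.load(open("pics/yb.pkl","rb"));im=cv2.cvtColor(cv2.imread("pics/yb.png"),cv2.COLOR_BGR2RGB)
for c,a,m in blobs(im,"yellow",(0,0,512,215),20):
    p=np.argwhere(m);print(c.round(1),a,"u",p[:,1].min(),p[:,1].max(),"v",p[:,0].min(),p[:,0].max(),[atz("wrist",c,z,s)[0].round(4).tolist() for z in(.012,.028)])
cv2.imwrite("pics/ybc.png",cv2.resize(im[:215,100:460,::-1],None,fx=2.2,fy=2.2,interpolation=2))
E
```

```text
[ 0.4436 -0.4505  0.1707] [ 1.07  0.42 -0.45  1.49  0.18  1.28  0.6 ]
[462.1  19.6] 2698 u 421 507 v 0 45 [[0.6562, -0.2812, 0.012], [0.6456, -0.2863, 0.028]]
[250.9  41. ] 207 u 242 260 v 36 46 [[0.439, -0.3025, 0.012], [0.4392, -0.3065, 0.028]]
[251.3  82.9] 730 u 242 261 v 64 102 [[0.4395, -0.3437, 0.012], [0.4397, -0.3457, 0.028]]
[251.6 125.6] 182 u 243 261 v 121 130 [[0.44, -0.3887, 0.012], [0.4401, -0.3884, 0.028]]
```

View pics/ybc.png

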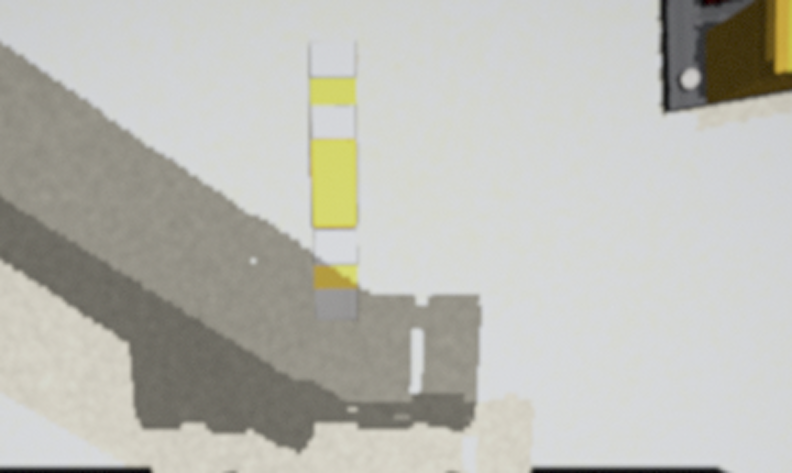

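The yellow-grip bar is whole and clear: grip at (334,183), bands at (333,92) and (335,277). Grip and bands agree on a centre of (0.4397,-0.3456) and a yaw of 0.7°.

```bash
python3 -c "
from h import *
go(.4397,-.3456,.07,.7)"
```

```text
go mm [104.8  -3.5 101. ] turn -0.39 q7 0.6
```

>>> drive_tool:
  steps:
    - [[0.03, -0.003, 0.03, -0.4], [0.06, -0.003, 0.055, -0.4], [0.09, -0.003, 0.08, -0.4], [0.105, -0.003, 0.1, -0.4], [0.105, -0.003, 0.1, -0.4], [0.105, -0.003, 0.1, -0.4], [0.105, -0.003, 0.1, -0.4]]

```text
t: 17.63
tool_pos: [0.4401, -0.3479, 0.0719]
orientation: [2.209, 2.232, -0.0]
wrist_force: [-0.3, 0.0, 0.9]
grip_width: 0.0478
```

```bash
python3 -c "
from h import *
go(.4397,-.3456,.009,.7)"
```

```text
go mm [ 2.4 -0.4 62.9] turn -0.11 q7 0.45
```

>>> drive_tool:
  steps:
    - [[0.002, 0, 0.025, 0], [0.002, 0, 0.042, 0], [0.002, 0, 0.055, 0], [0.002, 0, 0.062, 0], [0.002, 0, 0.062, 0], [0.002, 0, 0.062, 0]]

```text
t: 18.13
tool_pos: [0.4397, -0.3461, 0.0093]
orientation: [2.211, 2.231, 0.0]
wrist_force: [0.1, -0.9, -0.1]
grip_width: 0.0476
```

>>> drive_tool:
  steps:
    - [[0, 0, 0, 0], [0, 0, 0, 0], [0, 0, 0, 0], [0, 0, 0, 0], [0, 0, 0, 0], [0, 0, 0, 0], [0, 0, 0, 0]]
  jaw: 5

```text
t: 18.72
tool_pos: [0.4395, -0.3458, 0.0091]
orientation: [2.21, 2.232, -0.0]
wrist_force: [-1.3, 0.3, 2.7]
grip_width: 0.0218
```

>>> drive_tool:
  steps:
    - [[0, 0, -0.01, 0], [0, 0, -0.03, 0], [0, 0, -0.06, 0], [0, 0, -0.095, 0], [0, 0, -0.12, 0], [0, 0, -0.12, 0], [0, 0, -0.12, 0]]

```text
t: 19.3
tool_pos: [0.4399, -0.3461, 0.1305]
orientation: [2.209, 2.23, -0.0]
wrist_force: [0.2, 0.9, -2.2]
grip_width: 0.0219
```

```bash
python3 - <<'E'
from h import *
import pickle
s=pickle.load(open("pics/wy.pkl","rb"))
f=lambda P:[(310+u/2.6,70+v/2.6) for u,v in P]
a=atz("wrist",f([(128,77),(142,317)]),.046,s);print(a.round(4),a.mean(0).round(4));d=a[0]-a[1];y=np.degrees(np.arctan2(d[1],d[0]))-90;print("len",np.linalg.norm(d),"yaw",y)
# from top view, saddles (initial and later) & pack halves
t=atz("top",[(398.2,159.6),(360.1,165.2)],.05);d=t[1]-t[0];print("top",t.mean(0).round(4),np.degrees(np.arctan2(d[1],d[0]))-90)
t=atz("top",[(385.2,162.4),(372.5,164.7)],.042);d=t[1]-t[0];print("top pack",t.mean(0).round(4),np.degrees(np.arctan2(d[1],d[0]))-90)
c=a.mean(0);go(c[0],c[1],.13,y)
E
```

```text
[[ 0.6226 -0.172   0.046 ]
 [ 0.6415 -0.2816  0.046 ]] [ 0.632  -0.2268  0.046 ]
len 0.11121902290493155 yaw 9.764004744803685
top [ 0.6294 -0.2284  0.05  ] 9.24440183181403
top pack [ 0.6272 -0.2301  0.042 ] 11.161621436575288
go mm [117.4 193.3   0.6] turn -9.22 q7 0.47
```

>>> drive_tool:
  steps:
    - [[0.016, 0.026, 0, -1], [0.034, 0.056, 0, -2.5], [0.054, 0.088, 0, -4], [0.074, 0.12, 0, -6], [0.092, 0.15, 0, -7.5], [0.108, 0.178, 0, -9], [0.117, 0.192, 0, -9.2], [0.117, 0.192, 0, -9.2], [0.117, 0.192, 0, -9.2]]

```text
t: 20.05
tool_pos: [0.6298, -0.2253, 0.1268]
orientation: [-2.02, -2.402, 0.001]
wrist_force: [-0.1, -1.0, -2.4]
grip_width: 0.0218
```

```bash
python3 -c "
from h import *
go(.6315,-.227,.085,9.7)"
```

```text
go mm [-2.   1.5 41.8] turn 0.17 q7 0.26
```

>>> drive_tool:
  steps:
    - [[-0.002, 0.0015, 0.015, 0.2], [-0.002, 0.0015, 0.03, 0.2], [-0.002, 0.0015, 0.04, 0.2], [-0.002, 0.0015, 0.042, 0.2], [-0.002, 0.0015, 0.042, 0.2], [-0.002, 0.0015, 0.042, 0.2]]

```text
t: 20.55
tool_pos: [0.6318, -0.2289, 0.087]
orientation: [2.029, 2.398, 0.0]
wrist_force: [0.6, -0.0, -0.5]
grip_width: 0.022
```

```bash
python3 snap.py yj; python3 - <<'E'
from h import *
im=cv2.cvtColor(cv2.imread('pics/yj.png'),cv2.COLOR_BGR2RGB)
print("col",[(r,im[r,256].tolist()) for r in range(70,120)])
for r in (90,110,118,126): print(r,[(u,im[r,u].tolist()) for u in range(208,312,3)])
E
```

```text
[ 0.6318 -0.2289  0.087 ] [ 0.67  0.59 -0.55  1.45  0.32  1.19  0.24]
col [(70, [213, 214, 217]), (71, [212, 215, 216]), (72, [214, 216, 215]), (73, [214, 216, 214]), (74, [213, 215, 212]), (75, [214, 216, 213]), (76, [214, 215, 215]), (77, [213, 215, 214]), (78, [215, 216, 216]), (79, [213, 215, 216]), (80, [214, 216, 218]), (81, [213, 214, 217]), (82, [214, 216, 219]), (83, [214, 216, 218]), (84, [213, 215, 219]), (85, [214, 216, 219]), (86, [214, 215, 218]), (87, [214, 216, 219]), (88, [214, 216, 219]), (89, [214, 216, 219]), (90, [214, 215, 217]), (91, [213, 215, 217]), (92, [213, 215, 216]), (93, [214, 216, 217]), (94, [214, 216, 217]), (95, [214, 216, 217]), (96, [214, 217, 217]), (97, [214, 216, 214]), (98, [215, 216, 214]), (99, [214, 215, 212]), (100, [215, 216, 212]), (101, [214, 216, 212]), (102, [214, 215, 212]), (103, [214, 216, 214]), (104, [215, 216, 218]), (105, [209, 211, 215]), (106, [197, 198, 196]), (107, [191, 192, 153]), (108, [200, 200, 103]), (109, [197, 194, 76]), (110, [178, 165, 59]), (111, [163, 137, 50]), (112, [162, 132, 49]), (113, [162, 134, 49]), (114
[... 2725 characters left out ...]
3, [119, 96, 31]), (226, [116, 93, 33]), (229, [118, 96, 32]), (232, [120, 97, 32]), (235, [136, 124, 108]), (238, [142, 140, 142]), (241, [143, 144, 143]), (244, [145, 145, 145]), (247, [149, 147, 148]), (250, [145, 145, 145]), (253, [147, 145, 146]), (256, [146, 145, 145]), (259, [146, 146, 146]), (262, [144, 144, 144]), (265, [143, 142, 143]), (268, [143, 143, 143]), (271, [142, 142, 143]), (274, [122, 107, 81]), (277, [121, 98, 34]), (280, [119, 95, 31]), (283, [120, 98, 32]), (286, [138, 113, 38]), (289, [141, 134, 123]), (292, [153, 153, 153]), (295, [199, 200, 203]), (298, [132, 134, 136]), (301, [198, 199, 203]), (304, [216, 218, 219]), (307, [215, 217, 214]), (310, [215, 216, 218])]
```

```bash
python3 - <<'E'
from h import *
import pickle
s=pickle.load(open('pics/yj.pkl','rb'))
im=cv2.cvtColor(cv2.imread('pics/yj.png'),cv2.COLOR_BGR2RGB).astype(int)
print("col255 R-B",[(r,int(im[r,255,0]-im[r,255,2])) for r in range(103,132)])
z=s["tool_pos"][2]-.0091+.012
def edges(r): 
    y=im[r,:,0]-im[r,:,2]>45; u=np.where(y[205:300])[0]+205
    g=np.where(~y[225:285])[0]+225
    return u.min(),u.max(),(g.min(),g.max()) if len(g) else None
for r in (112,116,120,124,128,132,136): print(r,edges(r))
R=Ro.from_rotvec(s["orientation"]).as_matrix();np.set_printoptions(suppress=True)
def tool(uv,zz): return ((atz("wrist",uv,zz,s)-s["tool_pos"])@R*1000).round(1)
u0,u1,_=edges(116);print("saddle tool mm",tool([(u0-.5,116),(u1+.5,116)],.06).tolist())
u0,u1,g=edges(128);print("saddle",tool([(u0-.5,128),(u1+.5,128)],.06).tolist())
if g: print("bar",tool([(g[0]-.5,128),(g[1]+.5,128)],z).tolist())
print("wall outer",tool([(255,106.8)],.06),"z",z)
for r in(121,122,123,124,125): print(r,"bar end if",tool([(255,r)],z))
E
```

```text
col255 R-B [(103, -1), (104, -3), (105, -4), (106, 3), (107, 43), (108, 99), (109, 119), (110, 117), (111, 115), (112, 113), (113, 114), (114, 113), (115, 113), (116, 107), (117, 102), (118, 88), (119, 94), (120, 105), (121, 115), (122, 115), (123, 90), (124, 40), (125, 7), (126, -1), (127, 1), (128, 1), (129, 2), (130, 1), (131, 3)]
112 (np.int64(217), np.int64(289), None)
116 (np.int64(217), np.int64(289), None)
120 (np.int64(218), np.int64(289), None)
124 (np.int64(218), np.int64(288), (np.int64(238), np.int64(271)))
128 (np.int64(218), np.int64(288), (np.int64(235), np.int64(274)))
132 (np.int64(218), np.int64(288), (np.int64(235), np.int64(273)))
136 (np.int64(218), np.int64(288), (np.int64(235), np.int64(273)))
saddle tool mm [[70.1, -25.0, 27.0], [70.1, 22.8, 27.0]]
saddle [[62.4, -24.6, 27.0], [62.5, 22.4, 27.0]]
bar [[63.2, -11.2, -2.9], [63.2, 11.0, -2.9]]
wall outer [[75.9  0.2 27. ]] z 0.08992121666354935
121 bar end if [[67.   0.2 -2.9]]
122 bar end if [[66.5  0.2 -2.9]]
123 bar end if [[65.9  0.2 -2.9]]
124 bar end if [[65.4  0.2 -2.9]]
125 bar end if [[64.9  0.2 -2.9]]
```

The bar is 1 mm off laterally and 0.6 mm off lengthwise, so I correct that and lower.

>>> drive_tool:
  steps:
    - [[0.0005, -0.001, 0.006, 0], [0.0005, -0.001, 0.012, 0], [0.0005, -0.001, 0.018, 0], [0.0005, -0.001, 0.022, 0], [0.0005, -0.001, 0.025, 0], [0.0005, -0.001, 0.027, 0], [0.0005, -0.001, 0.028, 0], [0.0005, -0.001, 0.028, 0], [0.0005, -0.001, 0.028, 0]]

```text
t: 21.35
tool_pos: [0.631, -0.2282, 0.0589]
orientation: [2.029, 2.398, 0.0]
wrist_force: [0.7, -0.4, -1.8]
grip_width: 0.0221
```

>>> drive_tool:
  steps:
    - [[0, 0, 0.001, 0], [0, 0, 0.002, 0], [0, 0, 0.0028, 0], [0, 0, 0.0033, 0], [0, 0, 0.0036, 0], [0, 0, 0.0036, 0], [0, 0, 0.0036, 0]]

```text
t: 21.93
tool_pos: [0.6309, -0.2282, 0.0552]
orientation: [2.029, 2.398, 0.0]
wrist_force: [0.3, 0.7, -1.2]
grip_width: 0.0216
```

>>> drive_tool:
  steps:
    - [[0, 0, 0.0003, 0], [0, 0, 0.0006, 0], [0, 0, 0.0009, 0], [0, 0, 0.0009, 0]]

```text
t: 22.27
tool_pos: [0.631, -0.2282, 0.0552]
orientation: [2.029, 2.398, -0.0]
wrist_force: [-4.9, 0.8, 6.7]
grip_width: 0.0217
```

Contact at 0.0552, against 0.0551 expected. I release and rise.

>>> drive_tool:
  steps:
    - [[0, 0, -0.0008, 0], [0, 0, -0.0008, 0], [0, 0, -0.0008, 0], [0, 0, -0.0008, 0], [0, 0, -0.0008, 0]]
  jaw: 55

```text
t: 22.68
tool_pos: [0.6309, -0.2282, 0.0549]
orientation: [-2.029, -2.399, -0.0]
wrist_force: [-0.6, -0.6, -0.1]
grip_width: 0.0449
```

>>> drive_tool:
  steps:
    - [[0, 0, -0.015, 0], [0, 0, -0.04, 0], [0, 0, -0.08, 0], [0, 0, -0.12, 0], [0, 0, -0.16, 0], [0, 0, -0.16, 0]]

```text
t: 23.18
tool_pos: [0.6342, -0.2284, 0.2258]
orientation: [2.021, 2.389, 0.008]
wrist_force: [0.7, -0.1, 1.1]
grip_width: 0.0475
```

>>> drive_tool:
  steps:
    - [[-0.04, -0.02, 0, 0], [-0.08, -0.04, 0, 0], [-0.12, -0.06, 0, 0], [-0.16, -0.08, 0, 0], [-0.2, -0.1, 0, 0], [-0.23, -0.115, 0, 0], [-0.24, -0.12, 0, 0], [-0.24, -0.12, 0, 0]]

```text
t: 23.85
tool_pos: [0.5484, -0.4913, 0.2151]
orientation: [2.038, 2.39, -0.005]
wrist_force: [-0.4, 0.5, 0.8]
grip_width: 0.0478
```

```bash
python3 - <<'E'
from h import *
im={n:cams.camera(n)[:,:,::-1] for n in('top','scene')}
for n in im: cv2.imwrite(f'pics/{n}9.png',im[n])
a=cv2.resize(im['top'][85:245,205:425],(792,310),interpolation=2)
b=cv2.resize(im['scene'][165:265,120:300],(518,288),interpolation=2)
cv2.imwrite('pics/fin.png',cv2.vconcat([a[:, :792],cv2.copyMakeBorder(b,0,0,0,792-518,0)]))
for col in('red','yellow'):
  for tag,i in(('0',cv2.imread('pics/top0.png')),('9',im['top'])):
    print(col,tag,[(c.round(1).tolist(),int(k)) for c,k,m in blobs(np.ascontiguousarray(i[:,:,::-1]),col,(205,80,440,245),15)])
E
```

```text
red 0 [([292.6, 101.8], 34), ([315.1, 148.2], 237), ([385.2, 162.4], 156), ([372.6, 164.6], 148), ([298.4, 213.9], 218), ([249.8, 221.4], 232), ([268.8, 224.4], 239)]
red 9 [([292.6, 101.9], 35), ([315.0, 148.2], 238), ([383.9, 154.9], 17), ([235.8, 158.4], 46), ([371.0, 158.0], 21), ([257.1, 158.9], 43), ([386.2, 168.0], 53), ([373.7, 169.9], 53), ([236.3, 171.0], 82), ([256.0, 171.5], 91), ([298.4, 214.0], 218)]
yellow 0 [([398.4, 159.6], 146), ([360.1, 165.2], 141), ([400.0, 225.5], 18), ([415.1, 225.5], 77), ([427.9, 225.6], 17)]
yellow 9 [([398.8, 160.2], 77), ([381.2, 161.4], 97), ([360.5, 165.7], 96)]
```

View pics/fin.png

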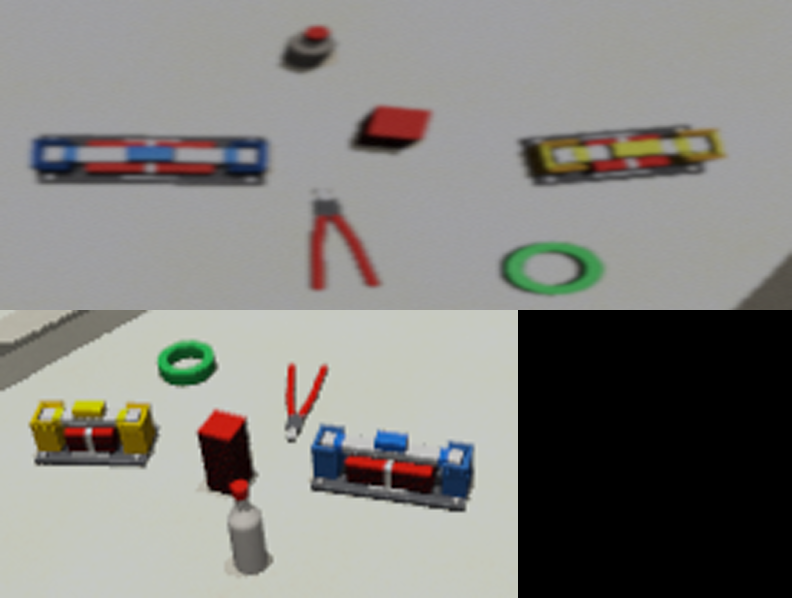

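Both bars lie in their saddles, grip up (blue grip at (150,153), yellow at (640,148)). The blocks are under them, and the tower, bottle and cutters have not shifted in the image. I hand in.

```bash
python3 -c "
from station import bot
print(bot.sign_off())"
```

```text
the job is handed in; nothing more can be done
None
```

The job is done and handed in at about 24 s of robot time. I set the long block in the blue jig first, then laid the blue-grip bar on the blue jig and the yellow-grip bar on the yellow jig. Each was lowered until light contact (about 7–10 N) and then released.

**Last checks**
- **Seating:** contact came at 0.0559 m for the blue bar and 0.0552 m for the yellow, within 0.1 mm of the height expected for bars fully down. The final top and scene pictures show both bars in their saddles, grip up.
- **Long block:** before its bar went on, its centre lay within about 1 mm of the midpoint between the saddles along the jig, and it sat square between the lips.
- **Bystanders:** tower, bottle and cutters are within 0.1 pixel of where they started in the top view. I judged the tape roll and the short block by eye only; both look in place.

**Checks that disagreed:** my two-view height estimates came out poor: 19–27 mm for the long block's top against 34 mm stated, and about -3 mm for the blue grip's top against 28 mm. I used the stated heights instead, and the contact heights bore them out.

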